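# Take the cover off a control unit and park it on the sloping cover rest

## Task

Open the control unit for testing: lift its loose cover off the two pins and park it on the sloping cover rest, handle side out, lying flat on both rails and roughly centred across them, with a long edge down against the two stop lips. Keep hold of the cover until it lies flat on the rails, then let go; leave the other things on the bench where they are.

Things in the scene. Friction and masses are not known exactly. Their poses are not given: they have to be found in the camera images.
- cover: Loose grey plastic cover plate, 100 x 150 x 5 mm (x, y, z), about 180 g, a black bow handle on its outside. Starts on the housing. Origin: centre of the underside; z points out of the handle side. Two 8 mm through holes at (38, 63) and (-38, -63) mm. Looks the same after a half turn about z.
- cover_handle (a point): Middle of the cover's handle bar, 28 mm above the cover's origin. The bar runs along the cover's x: 64 mm long, 12 mm wide (y), 14 mm high, 16 mm of air between it and the plate, on two posts 10 mm long at x = +-27 mm. Pinch it here across its width, fingers closing along the cover's y.
- housing: Black open-topped unit housing, 100 x 150 x 60 mm, with a green circuit board inside, fixed on an aluminium nest plate 130 x 180 x 10 mm. Origin: centre of the nest plate's underside on the bench, z up. The rim that carries the cover is at z = 70 mm. Two steel pins, 6 mm thick, stand 12 mm above the rim at (38, 63) and (-38, -63) mm.
- bed: Sloping bed of the steel cover rest, fixed: two rails 125 mm long, 12 mm wide, middles at y = +-40 mm, rising at 35 degrees away from the robot. Origin: midway between the rails at their lower end, on the plane of their top faces, against the stop lips; 75 mm above the bench. x points up the slope, y across the rails, z square out of the rails. Lips: x = -6 to 0, 12 mm above each rail.
- bed_seat (a point): Point on the bed at x = 50, y = 0, z = 0 mm: here the cover's origin lies when it is parked, its handle bar running up the slope, its long lower edge against the lips. The base under the bed is a steel plate 150 x 140 x 8 mm with four thin posts up to the rails; nothing stands higher than the rails and lips.
- open_unit: Bystander: a second, coverless black unit with a green board, 100 x 150 x 60 mm, loose on the bench. Origin: centre of its underside.
- meter: Bystander: black handheld multimeter lying on its back, 150 x 75 x 41 mm with its dial. Origin: centre of its underside.
- driver: Bystander: screwdriver lying on the bench along its x. Origin: on the bench side, near its middle.
- dish: Bystander: small aluminium dish, 64 mm across and 22 mm high. Origin: centre of its underside.
There are look-alikes about, which are no part of the job. Leave any blue or orange look-alike of the housing alone.

How it is judged:
By the outcome, as a careful person would: the job done as asked, in the order asked, and still so for the second after the job is handed in, with the robot touching nothing.
It also fails if it takes over 38 s, if anything falls off the work surface, if the arm or the gripper's body presses on something with over 40 N, if the wrist force passes 120 N, or if a joint passes its speed limit or range.

## Robot

A 7-joint arm with a two-finger parallel gripper is mounted at the origin on the work surface. World frame = base frame: x ahead of the robot, y to its left, z up, the work surface at z = 0. Lengths are in m, angles in rad, forces in N, time in s.
With the tool pointing down it reaches from about 0.4 to 0.85 m from the base axis. Payload 4.5 kg.
Tool frame: the origin (TCP) lies midway between the tips of the shut fingers; the grasp point (between the pads) lies 19 mm behind it (manip.grip_depth is the distance from the TCP to the grasp point, in m); z points along the fingers, y is the line along which they close (so a half turn about z gives the same grasp; the last joint's range is limited). The gripper opens to 85 mm and grips with 20 to 120 N. Pads are 22 mm wide; open, the fingers measure 114 mm over their backs; the gripper's body (76 mm by 85 mm) begins 54 mm behind the grasp point. The pads swing forward as they close: fully open they stand 13 mm farther back than shut.
Start: joints at [1.317, 0.689, -0.195, 1.565, 0.157, 0.902, -0.215], TCP at [0.177, -0.599, 0.195] pointing down, gripper open.
Joint ranges: [-3.01, 3.01], [-0.46, 2.08], [-1.47, 1.51], [0.13, 2.56], [-1, 4.14], [0.04, 2.09], [-2.66, 2.66]. Speed limits (rad/s): [2.57, 2.57, 3.14, 3.14, 3.14, 3.14, 3.14].

## Interface

Orientations are given as a 3x3 rotation matrix whose columns are the frame's x, y, z axes.
In Python, from rig import manip gives the robot as it stands.
- The arm moves only by the tool move_arm, never from a script. Its argument "series" is a list of rows, each a list of 2 entries, a list of its own where there are three numbers: the shift along the tool's x, y, z in m, then the turn about the tool's z in degrees. A call has 1 to 10 rows; each row is the pose to reach, as a shift and turn from the pose commanded when the call began, along the tool's axes at that moment; what a row does not reach only later rows make up. A row lasts 1/12 s, in which the tool goes at most 41.7 mm and 7.16 degrees, less where a joint would pass 70% of its speed; a pose out of reach is approached as far as the arm can. A call with a gripper value outside its range is refused whole. "gripper" is the closure, from -1 (fully open) to 1 (shut), set as the call begins (left out, the last holds). The fingers move at their own pace and stop on an object; the grip force is fixed at half the most. Time passes only in rows, so rows that repeat a pose let the fingers close. It gives the time, the measured TCP pose, the force, the opening and the grip force at its end, in the units of the state.
- manip.observe(): the state, without advancing time (a new reading comes with each control period).
- manip.grab_frame(name): name is "scene" or "top"; returns a dict with "frame" (400x640x3 uint8, blue, green, red), "intrinsics" (3x3 intrinsics, pixels), "camera_from_world" (4x4, takes a point from world to camera coordinates). Camera axes: x right, y up, looking along -z (the intrinsics and any distortion apply to the point x, -y, -z); pixel columns grow to the right and rows downward; lengths in m; the calibration is good to about 2 mm. A picture is of the moment at which its call begins. There is no depth.
- manip.sign_off(): hands the job in; it is judged then, once.
The state is a dict: "time": time; "joint_positions": joint angles; "joint_velocities": joint speeds; "effort": joint torques, N m; "tcp_pos": TCP position; "eef_rot": TCP orientation; "force": force on the tool from outside, world axes, zero at the start; "wrist_torque": the same for the moment, N m; "width": finger opening in m; "finger_force": force on a finger pad.
Only numpy, scipy, OpenCV 4.12 (cv2) and the standard library are available. Lean on these libraries where they do the work, as an engineer would, in place of code of your own. Each camera call takes 0.05 s, during which the arm holds its last target. There are 200 camera calls.

## Working session

There is one attempt and no reset: what is moved stays moved. The work goes in short steps, Python scripts to look and compute and a tool call to move; the robot and the scene stay as the last step left them, time stands still between calls to the robot, and variables do not carry over. Pictures are saved under pics/ and viewed, at most 10 in all, crops included, and the job is handed in when it is done.

Besides the shell and the picture viewer there is one more tool, called in YAML: its name, and indented under it one key for each argument. move_arm: Moves the arm, as the interface text tells. Its arguments: {"type":"object","properties":{"series":{"type":"array"},"gripper":{"type":"number"}},"required":["series"]}

```bash
mkdir -p pics; ls; python3 - <<'E'
from rig import manip
import cv2,numpy as np
np.set_printoptions(precision=4,suppress=True)
for n in("scene","top"):
    f=manip.grab_frame(n); cv2.imwrite(f"pics/{n}0.png",f["frame"]); print(f["intrinsics"],f["camera_from_world"],[k for k in f])
o=manip.observe();print(o)
E
```

```text
pics
[[466.2443   0.     321.4242]
 [  0.     466.2443 196.8844]
 [  0.       0.       1.    ]] [[-0.8583  0.5132  0.0066  0.4718]
 [-0.4379 -0.739   0.5121  0.1871]
 [ 0.2677  0.4366  0.8589 -1.6017]
 [ 0.      0.      0.      1.    ]] ['frame', 'intrinsics', 'camera_from_world']
[[482.5306   0.     321.4958]
 [  0.     482.5306 204.7381]
 [  0.       0.       1.    ]] [[-0.0137 -0.9998 -0.0151  0.0231]
 [ 0.9897 -0.0157  0.1426 -0.5659]
 [-0.1428 -0.013   0.9897 -1.6051]
 [ 0.      0.      0.      1.    ]] ['frame', 'intrinsics', 'camera_from_world']
{'time': 0.1, 'joint_positions': array([ 1.3168,  0.6899, -0.1945,  1.5662,  0.1573,  0.9025, -0.2151]), 'joint_velocities': array([ 0.0007, -0.0038, -0.0012, -0.0022, -0.0003, -0.0002, -0.0009]), 'effort': array([ -0.0028, -54.0597,  -1.2711, -15.8984,   0.0094,   0.0044,
         0.    ]), 'tcp_pos': array([ 0.1772, -0.5987,  0.1938]), 'eef_rot': array([[ 0.9588,  0.2839, -0.0006],
       [ 0.2839, -0.9588,  0.0016],
       [-0.0001, -0.0017, -1.    ]]), 'force': array([0.155 , 0.1466, 0.3875]), 'wrist_torque': array([-0.001 ,  0.0387,  0.0133]), 'finger_force': 0.0, 'width': 0.08523464628012807}
```

View pics/scene0.png

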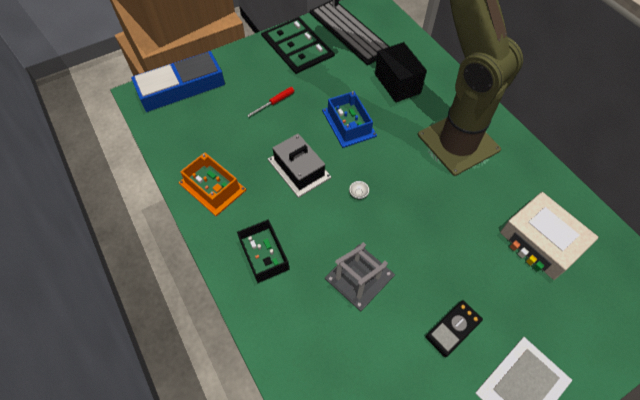

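View pics/top0.png

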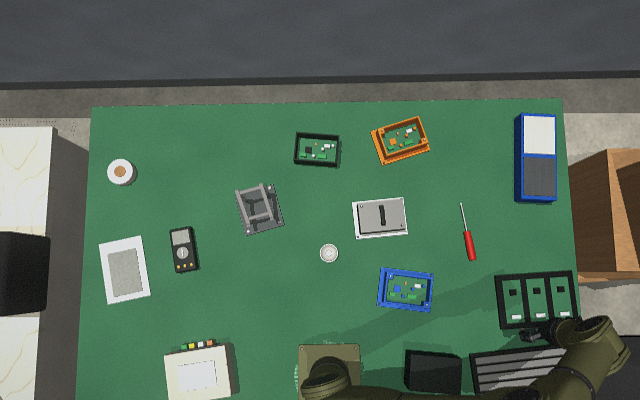

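The scene view shows the covered unit at (299,165) and the rest at (360,272). In the top view they are at (380,217) and (259,208). Next I'll enlarge both.

```bash
python3 - <<'E'
import cv2,numpy as np
s=cv2.imread("pics/scene0.png");t=cv2.imread("pics/top0.png")
def c(im,x,y,w=80,h=60):
    return cv2.resize(im[y:y+h,x:x+w],None,fx=5,fy=5,interpolation=cv2.INTER_CUBIC)
a=np.vstack([np.hstack([c(s,260,130),c(t,340,187)]),np.hstack([c(s,320,235,80,60),c(t,220,179)])])
cv2.imwrite("pics/m1.png",a)
E
```

```text
(no output)
```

View pics/m1.png

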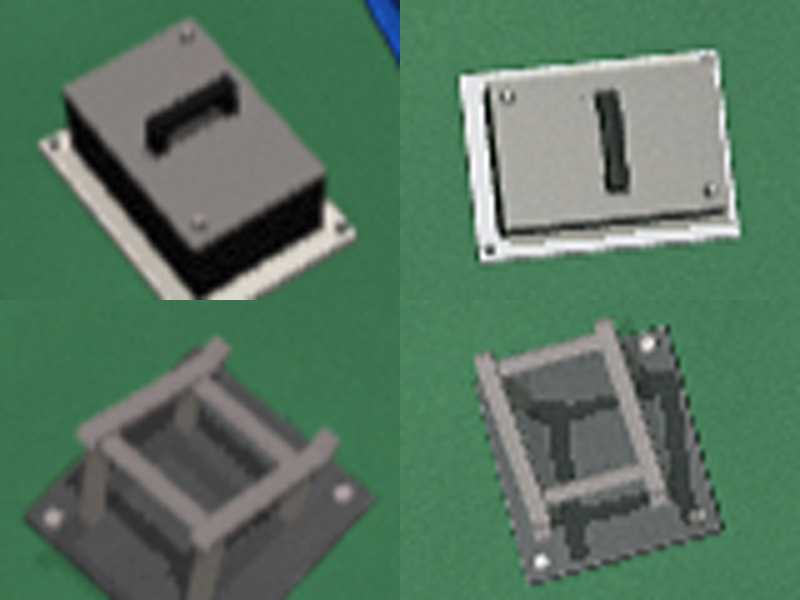

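The crops resolve the cover corners, both pins and the rail ends in both views. The rest's high ends are the left ones in the scene view. I'll fit the poses from these picks and overlay the models to check.

```bash
cat > h.py <<'E'
import numpy as np,cv2
from scipy.optimize import least_squares
from scipy.spatial.transform import Rotation as R
np.set_printoptions(precision=4,suppress=True)
CAM={"scene":(np.array([[466.2443,0,321.4242],[0,466.2443,196.8844],[0,0,1]]),None),"top":(np.array([[482.5306,0,321.4958],[0,482.5306,204.7381],[0,0,1]]),None)}
def load():
    import pickle,os
    if not os.path.exists("cam.pkl"):
        from rig import manip
        d={}
        for n in CAM:
            f=manip.grab_frame(n); d[n]=(f["intrinsics"],f["camera_from_world"])
        pickle.dump(d,open("cam.pkl","wb"))
    return pickle.load(open("cam.pkl","rb"))
C=load()
def proj(n,P):
    K,T=C[n]; q=np.atleast_2d(P)@T[:3,:3].T+T[:3,3]; q=q*[1,-1,-1]
    p=q@K.T; return p[:,:2]/p[:,2:]
def Rz(a): return R.from_euler('z',a).as_matrix()
TILT=R.from_euler('y',-35,degrees=True).as_matrix()
def bedR(a,t=TILT): return Rz(a)@t
def overlay(panels,lines,f):  # panels: (img,name,x0,y0); lines list of Nx3 polylines
    out=[]
    for im,n,x0,y0 in panels:
        a=cv2.resize(im[y0:y0+60,x0:x0+80],None,fx=5,fy=5,interpolation=cv2.INTER_CUBIC)
        for L,col in lines:
            p=((proj(n,L)-[x0,y0]+.5)*5*8).astype(int)
            cv2.polylines(a,[p.reshape(-1,1,2)],False,col,1,cv2.LINE_AA,3)
        out.append(a)
    cv2.imwrite(f,np.vstack([np.hstack(out[i:i+2]) for i in range(0,len(out),2)]))
E
cat > fit.py <<'E'
from h import *
def px(x0,y0,l): return np.array(l)/5.+[x0-.5,y0-.5]
m=1e-3
# cover
cov=np.array([[50,75,5],[50,-75,5],[-50,75,5],[-50,-75,5],[38,63,12],[-38,-63,12],[32,0,35],[-32,0,35]])*m
cs=px(260,130,[[197,248],[65,92],[325,175],[192,20],[198,222],[187,37],[155,122],[230,77]])
ct=px(340,187,[[87,82],[317,52],[105,232],[327,210],[107,96],[312,189],[206,92],[217,192]])
def rc(p): 
    W=cov@Rz(p[3]).T+p[:3]; return np.r_[(proj("scene",W)-cs).ravel(),(proj("top",W)-ct).ravel()]
r=least_squares(rc,[.55,-.15,.07,.1],loss='soft_l1');print("cover",r.x,np.abs(r.fun).reshape(-1,2).round(1).tolist());pc=r.x
bed=np.array([[125,40,0],[125,-40,0],[-6,40,12],[-6,-40,12]])*m
bs=px(320,235,[[205,235],[88,135],[337,134],[226,40]])
bt=px(220,179,[[205,21],[85,55],[256,205],[142,238]])[[1,0,3,2]]
def rb(p):
    W=bed@bedR(p[3]).T+p[:3]; return np.r_[(proj("scene",W)-bs).ravel(),(proj("top",W)-bt).ravel()]
r=least_squares(rb,[.5,.2,.075,.2],loss='soft_l1');print("bed",r.x,np.abs(r.fun).reshape(-1,2).round(1).tolist());pb=r.x
lines=[]
q=np.array([[50,75,5],[50,-75,5],[-50,-75,5],[-50,75,5],[50,75,5]])*m
lines.append((q@Rz(pc[3]).T+pc[:3],(0,0,255)))
lines.append((cov[6:]@Rz(pc[3]).T+pc[:3],(0,255,255)))
for y in(-40,40):
    q=np.array([[125,y-6,0],[125,y+6,0],[0,y+6,0],[0,y+6,12],[-6,y+6,12],[-6,y-6,12],[0,y-6,12],[0,y-6,0],[125,y-6,0]])*m
    lines.append((q@bedR(pb[3]).T+pb[:3],(0,0,255)))
s=cv2.imread("pics/scene0.png");t=cv2.imread("pics/top0.png")
overlay([(s,"scene",260,130),(t,"top",340,187),(s,"scene",320,235),(t,"top",220,179)],lines,"pics/o1.png")
E
python3 fit.py
```

```text
cover [ 0.5239 -0.1847  0.0658  0.0873] [[0.2, 0.6], [0.2, 0.1], [0.9, 0.4], [0.5, 0.0], [1.0, 0.0], [0.4, 0.7], [0.6, 1.2], [1.3, 0.5], [0.4, 0.3], [1.0, 1.1], [0.2, 0.6], [0.8, 0.9], [0.5, 0.2], [0.0, 0.1], [0.5, 0.6], [0.6, 1.3]]
bed [0.5163 0.2221 0.0738 0.2544] [[0.2, 0.2], [0.9, 0.7], [0.3, 0.4], [0.3, 0.7], [0.2, 0.1], [0.2, 0.1], [0.4, 0.6], [0.9, 0.4]]
```

View pics/o1.png

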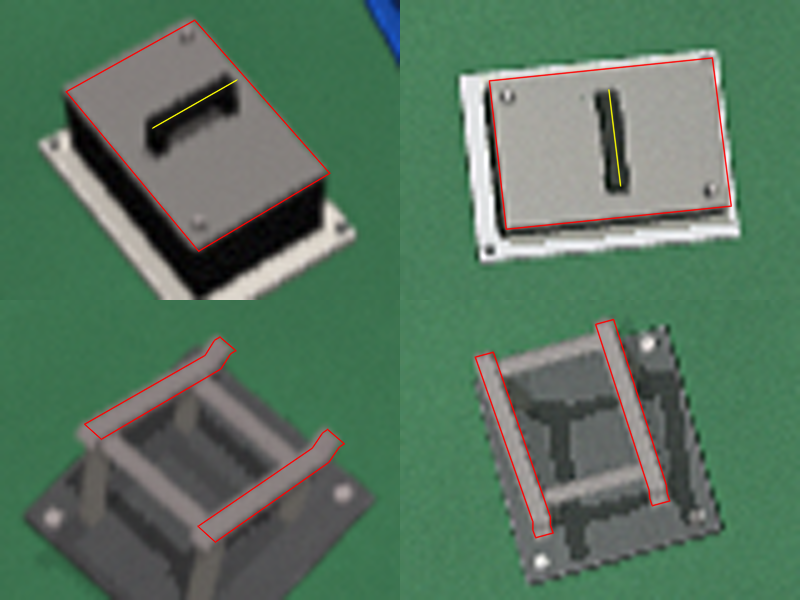

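The overlays agree to about 1–2 mm. The fitted heights (66 and 74 mm) match the text's 70 and 75 mm within calibration, so I'll refit x, y and yaw at those heights. The tool can't tilt, so the plan is:
1. Lay the cover's upper edge on the rails.
2. Let the cover pivot about the pinch axis as I press down.

```bash
cat >> fit.py <<'E'
f=lambda p:rc([p[0],p[1],.07,p[2]]); c=least_squares(f,[pc[0],pc[1],pc[3]],loss='soft_l1').x
f=lambda p:rb([p[0],p[1],.075,p[2]]); b=least_squares(f,[pb[0],pb[1],pb[3]],loss='soft_l1').x
print("fixed z",c,b); np.save("c.npy",c);np.save("b.npy",b)
E
python3 fit.py | tail -1
cat > go.py <<'E'
from h import *
c=np.load("c.npy");b=np.load("b.npy")
def delta(P,yaw):
    "tool-frame shift (mm) and turn (deg) to TCP P, tool x yaw"
    from rig import manip
    o=manip.observe(); M=o["eef_rot"]
    y=np.arctan2(M[1,0],M[0,0])
    print("t",o["time"],"tcp",o["tcp_pos"],"F",o["force"],"w",o["width"],"shift",M.T@(np.array(P)-o["tcp_pos"]),"turn",-np.degrees(yaw-y))
def place(th,su,h=.029,up=0.):
    "TCP for cover pitch th deg, upper edge at slope coord su (mm)"
    B=bedR(b[2]); e=np.r_[b[:2],.075]+B@[su*1e-3,0,0]
    Cc=bedR(b[2],R.from_euler('y',-th,degrees=True).as_matrix())
    g=e+Cc@[-.05,0,.028]      # bar centre
    return g+[0,0,-.018+up]
E
python3 - <<'E'
from go import *
delta([c[0],c[1],.15],c[2])
E
```

```text
fixed z [ 0.5243 -0.1833  0.0882] [0.5164 0.2223 0.254 ]
t 0.2 tcp [ 0.1773 -0.5989  0.194 ] F [-0.6658 -0.5549 -0.5525] w 0.08551848934340534 shift [ 0.4507 -0.2999  0.0443] turn 11.437532907343298
```

move_arm:
  series:
    - [[0.04,-0.025,0],1]
    - [[0.08,-0.05,0],2]
    - [[0.12,-0.08,0],3]
    - [[0.16,-0.105,0],4]
    - [[0.2,-0.13,0],5]
    - [[0.23,-0.155,0],6]
    - [[0.27,-0.18,0],7]
    - [[0.31,-0.205,0],8]
    - [[0.34,-0.225,0],9]
    - [[0.37,-0.245,0],10]
  gripper: -1

```text
time: 1.03
tcp_pos: [0.4461, -0.2785, 0.1945]
eef_rot: [[0.994, 0.112, 0.0], [0.112, -0.994, -0.0], [0.0, 0.0, -1.0]]
force: [0.4, 0.0, -0.5]
width: 0.0854
finger_force: 0.0
```

```bash
python3 -c "
from go import *
delta([c[0],c[1],.15],c[2])"
```

```text
t 1.0333 tcp [ 0.4461 -0.2785  0.1945] F [ 0.4187  0.0037 -0.488 ] w 0.08537308828074508 shift [ 0.0883 -0.0858  0.0445] turn 1.3826188164951343
```

move_arm:
  series:
    - [[0.02,-0.02,0],0.7]
    - [[0.045,-0.045,0.005],1.4]
    - [[0.07,-0.068,0.01],1.4]
    - [[0.07,-0.068,0.025],1.4]
    - [[0.07,-0.068,0.035],1.4]
    - [[0.07,-0.068,0.035],1.4]
    - [[0.07,-0.068,0.035],1.4]

```text
time: 1.62
tcp_pos: [0.5055, -0.206, 0.159]
eef_rot: [[0.996, 0.087, -0.002], [0.087, -0.996, -0.0], [-0.003, 0.0, -1.0]]
force: [0.1, -0.8, -0.2]
width: 0.0853
finger_force: 0.0
```

```bash
python3 -c "
from go import *
delta([c[0],c[1],.08],c[2])
from rig import manip
s=manip.grab_frame('scene')['frame'];t=manip.grab_frame('top')['frame']
L=[(np.array([[c[0],c[1],.098]])+np.array([[-.032,0,0],[.032,0,0]])@Rz(c[2]).T,(0,255,255))]
overlay([(s,'scene',260,120),(t,'top',340,187)],L,'pics/a1.png')"
```

```text
t 1.6167 tcp [ 0.5055 -0.206   0.159 ] F [ 0.072  -0.7573 -0.2418] w 0.08531041897173937 shift [ 0.0209 -0.021   0.0789] turn -0.0875911639735202
```

View pics/a1.png

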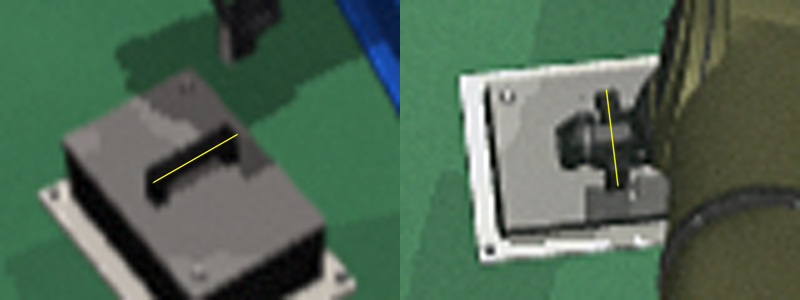

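The wrist is above the cover, and the predicted bar line lies on the real bar in both views. About 21 mm of shift remains in each of x and y.

move_arm:
  series:
    - [[0.01,-0.01,0],0]
    - [[0.021,-0.021,0.005],0]
    - [[0.021,-0.021,0.025],0]
    - [[0.021,-0.021,0.045],0]
    - [[0.021,-0.021,0.055],0]
    - [[0.021,-0.021,0.055],0]
    - [[0.021,-0.021,0.055],0]

```text
time: 2.3
tcp_pos: [0.5258, -0.1828, 0.1048]
eef_rot: [[0.996, 0.087, -0.0], [0.087, -0.996, -0.0], [-0.0, 0.0, -1.0]]
force: [0.7, 0.8, -1.3]
width: 0.0858
finger_force: 0.0
```

```bash
python3 -c "
from go import *
delta([c[0],c[1],.08],c[2])"
```

```text
t 2.3 tcp [ 0.5258 -0.1828  0.1048] F [ 0.7327  0.8011 -1.3393] w 0.08577953131791194 shift [-0.0015  0.0004  0.0248] turn -0.04083891541429562
```

move_arm:
  series:
    - [[-0.001,0,0.012],0]
    - [[-0.001,0,0.024],0]
    - [[-0.001,0,0.024],0]
    - [[-0.001,0,0.024],0]
    - [[-0.001,0,0.024],0]

```text
time: 2.72
tcp_pos: [0.5259, -0.1825, 0.0817]
eef_rot: [[0.996, 0.088, 0.002], [0.088, -0.996, -0.001], [0.002, 0.001, -1.0]]
force: [-0.2, -0.5, 0.2]
width: 0.0853
finger_force: 0.0
```

move_arm:
  series:
    - [[0,0,0],0]
    - [[0,0,0],0]
    - [[0,0,0],0]
    - [[0,0,0],0]
    - [[0,0,0],0]
    - [[0,0,0],0]
    - [[0,0,0],0]
    - [[0,0,0],0]
  gripper: 1

```text
time: 3.38
tcp_pos: [0.525, -0.182, 0.0805]
eef_rot: [[0.996, 0.089, -0.0], [0.089, -0.996, -0.0], [-0.0, 0.0, -1.0]]
force: [0.4, -0.0, 0.3]
width: -0.0002
finger_force: 0.0
```

The fingers shut fully on nothing, so I'll look.

```bash
python3 -c "
from go import *
from rig import manip
s=manip.grab_frame('scene')['frame'];t=manip.grab_frame('top')['frame']
o=manip.observe();T=o['tcp_pos']
print(T,o['width'])
L=[(np.array([T,T+[0,0,.054]]),(0,0,255)),(np.array([[c[0],c[1],.098]])+np.array([[-.032,0,0],[.032,0,0]])@Rz(c[2]).T,(0,255,255))]
overlay([(s,'scene',260,120),(t,'top',340,187)],L,'pics/a2.png')"
```

```text
[ 0.525  -0.182   0.0805] 9.643741371405445e-05
```

View pics/a2.png

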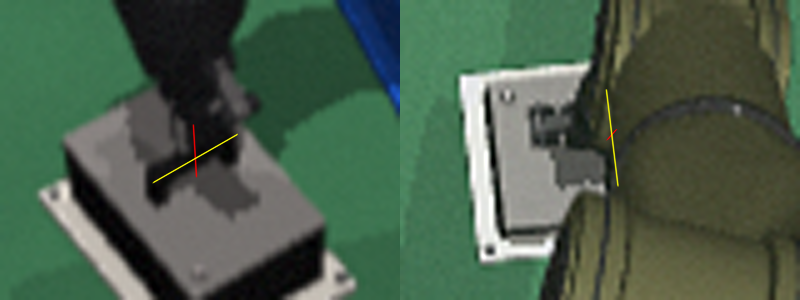

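The picture shows the left finger still about 39 mm to the side of the bar, at top crop (545,120). The gripper is therefore open even though the width reads 0. I'll give the close command more time and check again.

move_arm:
  series:
    - [[0,0,0],0]
    - [[0,0,0],0]
    - [[0,0,0],0]
    - [[0,0,0],0]
    - [[0,0,0],0]
    - [[0,0,0],0]
  gripper: 1

```text
time: 3.98
tcp_pos: [0.5251, -0.182, 0.0805]
eef_rot: [[0.996, 0.089, -0.0], [0.089, -0.996, -0.0], [-0.0, 0.0, -1.0]]
force: [-0.4, -0.8, -0.4]
width: -0.0
finger_force: 0.0
```

```bash
python3 -c "
from go import *
from rig import manip
s=manip.grab_frame('scene')['frame'];t=manip.grab_frame('top')['frame']
o=manip.observe();print(o)
a=cv2.imread('pics/a2.png')
overlay([(s,'scene',260,120),(t,'top',340,187)],[],'pics/a3.png')
print(np.abs(cv2.imread('pics/a3.png').astype(int)-a).mean())"
```

```text
{'time': 4.0833, 'joint_positions': array([ 0.2863,  0.7627, -0.0599,  1.8797,  0.0862,  0.5016, -1.3146]), 'joint_velocities': array([ 0.0017, -0.0017, -0.0003,  0.0002, -0.0001, -0.0008,  0.001 ]), 'effort': array([ -0.0007, -51.2247,   0.5792,  -9.8156,   0.0062,   0.0012,
        -0.    ]), 'tcp_pos': array([ 0.5251, -0.182 ,  0.0805]), 'eef_rot': array([[ 0.9961,  0.0887,  0.    ],
       [ 0.0887, -0.9961, -0.    ],
       [-0.    ,  0.    , -1.    ]]), 'force': array([ 1.6597, -0.5473,  0.526 ]), 'wrist_torque': array([-0.0145,  0.0047, -0.0179]), 'finger_force': 0.0, 'width': 0.00010718437854367626}
2.0328930555555558
```

View pics/a3.png

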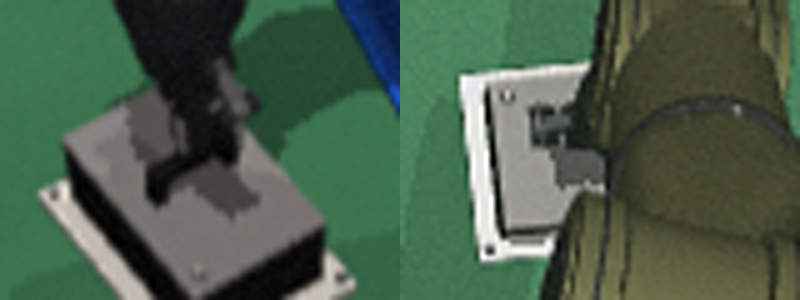

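The picture can't settle whether the fingers are on the bar, since width and pad force both read zero. A small test lift, within the pins' 12 mm, will tell.

move_arm:
  series:
    - [[0,0,-0.003],0]
    - [[0,0,-0.006],0]
    - [[0,0,-0.008],0]
    - [[0,0,-0.008],0]
    - [[0,0,-0.008],0]

```text
time: 4.5
tcp_pos: [0.5252, -0.1821, 0.0888]
eef_rot: [[0.996, 0.089, 0.001], [0.089, -0.996, -0.0], [0.001, 0.0, -1.0]]
force: [-1.5, -1.2, -2.1]
width: -0.0003
finger_force: 0.0
```

```bash
python3 -c "
from go import *
from rig import manip
s=manip.grab_frame('scene')['frame'];t=manip.grab_frame('top')['frame']
cv2.imwrite('pics/s4.png',s)
F=[manip.observe()['force']];print(F,manip.observe()['width'])
a=cv2.imread('pics/scene0.png').astype(np.float32).mean(2);b=s.astype(np.float32).mean(2)
# cover's front lower corner region: shift between start and now
for n,(x,y,w,h) in dict(corner=(290,160,40,24),plateL=(270,145,14,30)).items():
    print(n,cv2.phaseCorrelate(a[y:y+h,x:x+w].copy(),b[y:y+h,x:x+w].copy(),cv2.createHanningWindow((w,h),5)))
w=.07+np.array([0,.008]);print(proj('scene',np.c_[[c[0]]*2,[c[1]]*2,w]))
"
```

```text
[array([ 0.57  , -0.1276, -0.5724])] -0.00014266486553703506
corner ((0.14084092850063357, 0.15112427199352574), 0.9121987258394559)
plateL ((0.2702624449883402, 0.11121448539534207), 0.9139129649268256)
[[298.8435 156.3447]
 [298.755  154.8604]]
```

The cover did not move: I measured 0.15 px against the 1.5 px a lift would give. I'll rise clear and look at the fingers themselves.

move_arm:
  series:
    - [[0,0,-0.03],0]
    - [[0,0,-0.06],0]
    - [[0,0,-0.08],0]
    - [[0,0,-0.08],0]
    - [[0,0,-0.08],0]

```text
time: 5.02
tcp_pos: [0.5257, -0.1823, 0.1694]
eef_rot: [[0.996, 0.089, 0.002], [0.089, -0.996, -0.001], [0.002, 0.001, -1.0]]
force: [0.8, 0.7, -0.7]
width: -0.0001
finger_force: 0.0
```

```bash
python3 -c "
from go import *
from rig import manip
o=manip.observe();print(o['tcp_pos'],o['width'])
s=manip.grab_frame('scene')['frame'];T=o['tcp_pos'];M=o['eef_rot']
L=[(np.array([T,T-M[:,2]*.06]),(0,0,255)),(np.array([T+M[:,1]*.0425,T-M[:,1]*.0425]),(255,0,255))]
overlay([(s,'scene',260,85),(s,'scene',260,130)],L,'pics/a5.png')"
```

```text
[ 0.5257 -0.1823  0.1694] -0.0001040028023909873
```

View pics/a5.png

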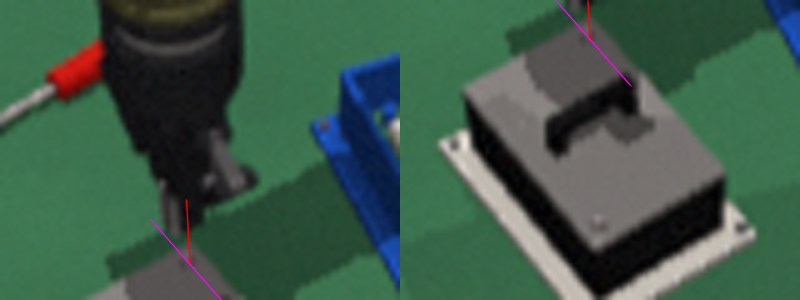

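The view shows the shut fingertips at about crop (175,235), clearly above where the reported TCP projects, (188,262). The fingers therefore shut above the bar, and the real tips sit well behind the reported TCP. Next I'll measure that offset numerically.

```bash
python3 -c "
from go import *
from rig import manip
print(manip.grip_depth,[k for k in dir(manip) if k[0]!='_'],proj('scene',[0,0,0]),proj('top',[0,0,0]))
o=manip.observe();T=o['tcp_pos'];print(T,proj('scene',T),proj('top',T))
s=manip.grab_frame('scene')['frame'];t=manip.grab_frame('top')['frame'];cv2.imwrite('pics/s6.png',s);cv2.imwrite('pics/t6.png',t)
print(s[112:142,286:308].mean(2).astype(int))
print((s[112:142,286:308,1].astype(int)-s[112:142,286:308,2]))
"
```

```text
0.0187 ['IKError', 'grab_frame', 'grip_depth', 'observe', 'sign_off'] [[458.7691 142.4365]] [[328.4341 374.8475]]
[ 0.5248 -0.182   0.1683] [[297.7744 137.4637]] [[383.856  211.0188]]
[[25 16 14 16 14 20 18 21 22 17 18 15 19 23 30 32 44 61 54 31 46 83]
 [46 15 15 17 16 18 15 17 16 21 17 15 16 21 28 36 48 71 68 49 58 82]
 [72 21 14 15 18 21 16 16 19 19 17 18 17 20 25 28 41 79 79 72 76 83]
 [80 45 23 27 16 19 15 15 18 16 21 16 20 13 24 18 38 81 81 82 84 83]
 [82 72 59 63 22 16 16 13 15 16 17 15 16 15  7 19 37 70 82 82 83 85]
 [84 84 80 77 29 14 16 19 14 15 12 17 14 16 15 18 34 52 78 80 82 85]
 [86 86 85 82 33 18 15 15 13 17 14 14 19 16 10 17 31 43 70 81 83 80]
 [85 84 86 82 46 16 17 14 17 19 20 17 18 17 15 26 35 40 55 78 81 78]
 [86 83 86 84 70 32 18 14 14 15 12 19 20 24 26 47 70 50 41 70 87 87]
 [82 86 87 85 81 58 44 31 12 20 13 18 20 20 31 62 67 48 39 54 86 93]
 [85 87 84 85 85 76 68 35 16 15 17 19 20 19 27 47 39 30 40 47 73 83]
 [84 84 84 84 86 82 68 29 20 15 14 20 17 18 21 23 16 29 33 37 47 63]
 [87 84 84 86 85 83 66 33 34 23 15 10 17 17 19 20 15 23 27 30 35 61]
 [88 87 84 86 85 85
[... 2525 characters left out ...]
35 36 37]
 [56 55 53 45 43 35 37 33 27 15 20 29 34 38 39 36 37 36 36 36 37 34]
 [55 46 43 35 36 35 36 33 34 32 30 21 23 35 37 35 36 37 37 33 35 34]
 [44 36 36 34 35 36 34 34 31 21  6  2  5 22 35 36 39 37 36 34 34 34]
 [34 34 35 35 35 36 33 19  7  1 -4 -5 -3  4 21 35 36 35 36 33 34 37]
 [34 35 36 35 31 22 17  1 -5 -4 -6 -6 -5 -5  4 21 36 38 33 36 37 36]
 [36 35 34 30 19  4  2 -4 -5 -4 -5 -4 -5 -4 -4  5 21 33 36 36 36 35]
 [35 31 18  8  2 -5 -4 -4 -5 -3 -4 -4 -4 -4 -6 -4  4 27 34 36 36 37]
 [18  8  1 -3 -4 -4 -5 -4 -3 -4 -4 -4 -5 -4 -4 -5 -2  7 29 38 34 36]
 [ 0 -4 -5 -4 -4 -4 -5 -5 -4 -3 -3 -4 -6 -5 -5 -4 -6 -4 15 31 35 37]
 [-3 -3 -4 -3 -3 -5 -3 -3 -4 -4 -4 -4 -4 -4 -4 -5 -3 -3  2 19 33 38]]
```

The shut tips end at pixel (296.5,130.5), but the reported TCP projects to (297.8,137.5). That puts the real tips about 30–35 mm higher than reported. I'll pin this down by touching the bar's top, at z≈105 mm, with the shut fingers in small steps.

move_arm:
  series:
    - [[0,0,0.03],0]
    - [[0,0,0.06],0]
    - [[0,0,0.08],0]
    - [[0,0,0.087],0]
    - [[0,0,0.087],0]
    - [[0,0,0.087],0]

```text
time: 5.67
tcp_pos: [0.525, -0.1821, 0.0813]
eef_rot: [[0.996, 0.089, -0.001], [0.089, -0.996, 0.0], [-0.001, -0.0, -1.0]]
force: [-0.1, 0.1, 0.1]
width: -0.0001
finger_force: 0.0
```

move_arm:
  series:
    - [[0,0,0.0015],0]
    - [[0,0,0.003],0]
    - [[0,0,0.004],0]
    - [[0,0,0.004],0]

```text
time: 6.0
tcp_pos: [0.5254, -0.1822, 0.078]
eef_rot: [[0.996, 0.089, 0.001], [0.089, -0.996, -0.0], [0.001, 0.0, -1.0]]
force: [0.6, 0.3, 0.3]
width: -0.0001
finger_force: 0.0
```

move_arm:
  series:
    - [[0,0,0.0015],0]
    - [[0,0,0.003],0]
    - [[0,0,0.003],0]

```text
time: 6.25
tcp_pos: [0.5249, -0.182, 0.0744]
eef_rot: [[0.996, 0.089, -0.0], [0.089, -0.996, -0.0], [-0.0, 0.0, -1.0]]
force: [0.0, 0.6, -0.8]
width: -0.0003
finger_force: 0.0
```

move_arm:
  series:
    - [[0,0,0.001],0]
    - [[0,0,0.002],0]
    - [[0,0,0.002],0]

```text
time: 6.5
tcp_pos: [0.5249, -0.182, 0.0723]
eef_rot: [[0.996, 0.089, -0.0], [0.089, -0.996, 0.0], [-0.0, -0.0, -1.0]]
force: [0.1, -0.5, -0.2]
width: -0.0001
finger_force: 0.0
```

move_arm:
  series:
    - [[0,0,0.001],0]
    - [[0,0,0.002],0]
    - [[0,0,0.002],0]

```text
time: 6.75
tcp_pos: [0.5249, -0.182, 0.0703]
eef_rot: [[0.996, 0.089, -0.0], [0.089, -0.996, 0.0], [-0.0, -0.0, -1.0]]
force: [-0.1, 0.2, 0.3]
width: 0.0004
finger_force: 0.0
```

move_arm:
  series:
    - [[0,0,0.001],0]
    - [[0,0,0.002],0]
    - [[0,0,0.002],0]

```text
time: 7.0
tcp_pos: [0.5251, -0.1821, 0.0684]
eef_rot: [[0.996, 0.089, 0.0], [0.089, -0.996, -0.0], [0.0, 0.0, -1.0]]
force: [0.1, -0.0, 0.0]
width: 0.0
finger_force: 0.0
```

move_arm:
  series:
    - [[0,0,0.001],0]
    - [[0,0,0.002],0]
    - [[0,0,0.002],0]

```text
time: 7.25
tcp_pos: [0.5251, -0.1821, 0.0683]
eef_rot: [[0.996, 0.089, 0.001], [0.089, -0.996, -0.001], [0.001, 0.001, -1.0]]
force: [-3.2, 0.9, 15.7]
width: -0.0002
finger_force: 8.1
```

Contact came at a reported z of 0.068, so the real fingertips are about 37 mm above the reported TCP, which agrees with the camera's ~34. The pinch therefore needs a reported z of about 0.043. I'll back off, open and go down.

move_arm:
  series:
    - [[0,0,-0.01],0]
    - [[0,0,-0.015],0]
    - [[0,0,-0.015],0]
    - [[0,0,-0.015],0]
    - [[0,0,-0.015],0]
    - [[0,0,-0.015],0]
    - [[0,0,-0.015],0]
    - [[0,0,-0.015],0]
  gripper: -1

```text
time: 7.92
tcp_pos: [0.5249, -0.182, 0.0812]
eef_rot: [[0.996, 0.089, -0.001], [0.089, -0.996, 0.0], [-0.001, -0.0, -1.0]]
force: [0.5, -0.8, 1.1]
width: 0.0857
finger_force: 0.0
```

move_arm:
  series:
    - [[0,0,0.01],0]
    - [[0,0,0.02],0]
    - [[0,0,0.03],0]
    - [[0,0,0.036],0]
    - [[0,0,0.036],0]
    - [[0,0,0.036],0]

```text
time: 8.42
tcp_pos: [0.5246, -0.1819, 0.0447]
eef_rot: [[0.996, 0.089, -0.001], [0.089, -0.996, 0.0], [-0.001, -0.0, -1.0]]
force: [0.4, -0.2, 0.1]
width: 0.0851
finger_force: 0.0
```

move_arm:
  series:
    - [[0,0,0.001],0]
    - [[0,0,0.001],0]
    - [[0,0,0.001],0]
    - [[0,0,0.001],0]
    - [[0,0,0.001],0]
    - [[0,0,0.001],0]
    - [[0,0,0.001],0]
    - [[0,0,0.001],0]
  gripper: 1

```text
time: 9.08
tcp_pos: [0.5253, -0.1822, 0.0449]
eef_rot: [[0.996, 0.089, 0.001], [0.089, -0.996, -0.0], [0.001, 0.0, -1.0]]
force: [-0.9, 0.1, 4.0]
width: 0.0107
finger_force: 59.1
```

The bar is pinched at 10.7 mm with 59 N. I'll lift straight off the pins and plan the carry.

move_arm:
  series:
    - [[0,0,-0.01],0]
    - [[0,0,-0.025],0]
    - [[0,0,-0.05],0]
    - [[0,0,-0.085],0]
    - [[0,0,-0.12],0]
    - [[0,0,-0.14],0]
    - [[0,0,-0.14],0]
    - [[0,0,-0.14],0]

```text
time: 9.75
tcp_pos: [0.5253, -0.1821, 0.1855]
eef_rot: [[0.996, 0.089, 0.002], [0.089, -0.996, -0.001], [0.002, 0.001, -1.0]]
force: [-0.3, 0.4, -2.5]
width: 0.011
finger_force: 58.8
```

```bash
cat >> go.py <<'E'
G=np.array([.5251,-.1821,.0447])          # reported TCP at the grasp
off=Rz(b[2]-c[2])@(G-np.r_[c[:2],.098])   # reported TCP relative to bar centre
def tcp(th,su,up=0.): return place(th,su)+[0,0,.018+up]+off
E
python3 -c "
from go import *
delta(tcp(0,110,.03),b[2])
for th,su in[(0,110),(0,105),(10,105),(20,104),(30,102),(35,100),(35,98)]: print(th,su,tcp(th,su))
from rig import manip
s=manip.grab_frame('scene')['frame'];cv2.imwrite('pics/s7.png',s)"
```

```text
t 9.75 tcp [ 0.5253 -0.1821  0.1855] F [-0.2772  0.4121 -2.4634] w 0.010977573437948918 shift [ 0.0673 -0.4115  0.0425] turn -9.46478602127921
0 110 [0.5558 0.2337 0.1128]
0 105 [0.5519 0.2326 0.1099]
10 105 [0.5479 0.2316 0.1008]
20 104 [0.5447 0.2308 0.0906]
30 102 [0.5424 0.2302 0.0795]
35 100 [0.5411 0.2299 0.0733]
35 98 [0.5395 0.2294 0.0722]
```

The force dropped by about the cover's weight, so it is in hand. Now I'll carry it across.

move_arm:
  series:
    - [[0.006,-0.035,0],-1]
    - [[0.012,-0.075,0],-2]
    - [[0.018,-0.115,0],-3]
    - [[0.025,-0.155,0],-4]
    - [[0.032,-0.195,0],-5]
    - [[0.039,-0.235,0],-6]
    - [[0.046,-0.275,0],-7]
    - [[0.053,-0.315,0],-8]
    - [[0.06,-0.355,0],-9]
    - [[0.067,-0.39,0],-9.5]

```text
time: 10.63
tcp_pos: [0.555, 0.2151, 0.1821]
eef_rot: [[0.967, 0.255, -0.005], [0.255, -0.967, -0.001], [-0.005, -0.0, -1.0]]
force: [1.1, 0.1, -2.0]
width: 0.0112
finger_force: 58.9
```

```bash
python3 -c "
from go import *
delta(tcp(0,110,.03),b[2])"
```

```text
t 10.6333 tcp [0.555  0.2151 0.1821] F [ 1.1079  0.0536 -1.9657] w 0.011181766964417396 shift [ 0.0057 -0.0177  0.0393] turn 0.20443035429066692
```

move_arm:
  series:
    - [[0.002,-0.01,0.005],0]
    - [[0.005,-0.017,0.015],0]
    - [[0.005,-0.018,0.03],0]
    - [[0.005,-0.018,0.04],0]
    - [[0.005,-0.018,0.04],0]
    - [[0.005,-0.018,0.04],0]
    - [[0.005,-0.018,0.04],0]

```text
time: 11.22
tcp_pos: [0.5579, 0.2297, 0.1444]
eef_rot: [[0.968, 0.25, -0.0], [0.25, -0.968, -0.001], [-0.0, 0.001, -1.0]]
force: [0.5, 0.6, -1.6]
width: 0.0108
finger_force: 58.9
```

```bash
cat > look.py <<'E'
from go import *
from rig import manip
import sys
th,su,up,f=float(sys.argv[1]),float(sys.argv[2]),float(sys.argv[3]),sys.argv[4]
s=manip.grab_frame('scene')['frame'];t=manip.grab_frame('top')['frame']
cv2.imwrite(f.replace('.png','_s.png'),s);cv2.imwrite(f.replace('.png','_t.png'),t)
B=bedR(b[2]); e=np.r_[b[:2],.075]+B@[su*1e-3,0,0]+[0,0,up]
Cc=bedR(b[2],R.from_euler('y',-th,degrees=True).as_matrix())
q=np.array([[0,75,5],[0,-75,5],[-100,-75,5],[-100,75,5],[0,75,5]])*1e-3
h=np.array([[-18,0,35],[-82,0,35]])*1e-3
L=[(e+q@Cc.T,(0,0,255)),(e+h@Cc.T,(0,255,255))]
overlay([(s,'scene',320,215),(t,'top',220,165)],L,f)
E
python3 look.py 0 110 .03 pics/b1.png
python3 -c "
from go import *
delta(tcp(0,110,.0),b[2])"
```

```text
t 11.3167 tcp [0.5582 0.2304 0.1451] F [ 0.4181 -0.4249 -1.5049] w 0.010615358942941484 shift [-0.0015 -0.0037  0.0323] turn -0.030907509220872025
```

View pics/b1.png

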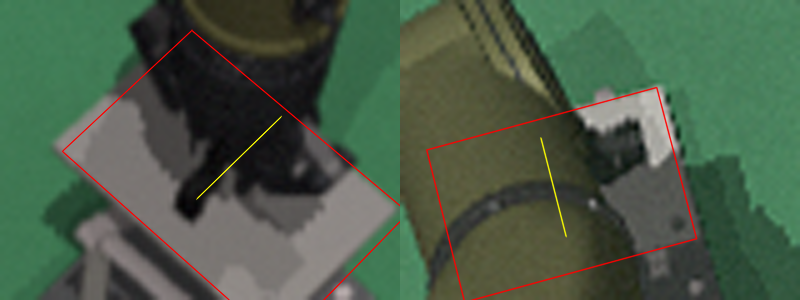

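The carried plate's left corner is at scene crop (55,147), against (63,152) predicted. That matches the 3.5 mm of y still to go. I'll correct it and descend to just above first contact.

move_arm:
  series:
    - [[-0.001,-0.003,0.005],0]
    - [[-0.001,-0.004,0.015],0]
    - [[-0.001,-0.004,0.025],0]
    - [[-0.001,-0.004,0.027],0]
    - [[-0.001,-0.004,0.027],0]
    - [[-0.001,-0.004,0.027],0]

```text
time: 11.82
tcp_pos: [0.5554, 0.2345, 0.117]
eef_rot: [[0.968, 0.252, -0.001], [0.252, -0.968, -0.001], [-0.001, 0.0, -1.0]]
force: [0.2, 0.2, -1.6]
width: 0.0112
finger_force: 58.9
```

move_arm:
  series:
    - [[0,0,0.001],0]
    - [[0,0,0.0025],0]
    - [[0,0,0.004],0]
    - [[0,0,0.004],0]
    - [[0,0,0.004],0]

```text
time: 12.23
tcp_pos: [0.5555, 0.2346, 0.1135]
eef_rot: [[0.968, 0.252, 0.0], [0.252, -0.968, -0.0], [0.0, 0.0, -1.0]]
force: [-0.5, 0.2, -1.7]
width: 0.0104
finger_force: 58.9
```

move_arm:
  series:
    - [[-0.001,0,0.0015],0]
    - [[-0.002,0,0.003],0]
    - [[-0.003,0,0.0045],0]
    - [[-0.003,0,0.0045],0]

```text
time: 12.57
tcp_pos: [0.5536, 0.2343, 0.1103]
eef_rot: [[0.968, 0.252, 0.003], [0.252, -0.968, 0.001], [0.003, -0.0, -1.0]]
force: [-2.0, -0.5, 7.2]
width: 0.0108
finger_force: 60.4
```

move_arm:
  series:
    - [[-0.001,0,0.0015],0]
    - [[-0.0015,0,0.003],0]
    - [[-0.0015,0,0.004],0]
    - [[-0.0015,0,0.004],0]

```text
time: 12.9
tcp_pos: [0.5517, 0.2338, 0.1064]
eef_rot: [[0.968, 0.252, 0.002], [0.252, -0.968, 0.001], [0.002, -0.0, -1.0]]
force: [-3.4, -1.3, 9.0]
width: 0.011
finger_force: 61.1
```

Contact came where predicted, and the cover is pivoting in the grip at about 9 N. I'll continue down the planned arc.

move_arm:
  series:
    - [[-0.001,0,0.0015],0]
    - [[-0.002,0,0.003],0]
    - [[-0.003,0,0.0045],0]
    - [[-0.004,0,0.006],0]
    - [[-0.004,0,0.0075],0]
    - [[-0.005,0,0.009],0]
    - [[-0.005,0,0.0095],0]

```text
time: 13.48
tcp_pos: [0.5473, 0.2328, 0.097]
eef_rot: [[0.968, 0.252, 0.003], [0.252, -0.968, 0.001], [0.003, -0.001, -1.0]]
force: [-2.6, -1.3, 9.5]
width: 0.0107
finger_force: 62.7
```

```bash
python3 -c "
from go import *
delta(tcp(15,105),b[2])
delta(tcp(35,100),b[2])"
```

```text
t 13.4833 tcp [0.5473 0.2328 0.097 ] F [-2.5969 -1.3146  9.5212] w 0.010721540961035711 shift [-0.0012  0.0013  0.0009] turn 0.037681824317897315
t 13.4833 tcp [0.5473 0.2328 0.097 ] F [-2.5969 -1.3146  9.5212] w 0.010721540961035711 shift [-0.0068  0.0013  0.0236] turn 0.037681824317897315
```

move_arm:
  series:
    - [[-0.001,0,0.002],0]
    - [[-0.001,0,0.004],0]
    - [[-0.002,0,0.006],0]
    - [[-0.002,0,0.008],0]
    - [[-0.003,0,0.01],0]
    - [[-0.003,0.001,0.012],0]
    - [[-0.003,0.001,0.014],0]
    - [[-0.004,0.001,0.015],0]

```text
time: 14.15
tcp_pos: [0.5439, 0.2318, 0.0819]
eef_rot: [[0.968, 0.253, 0.003], [0.253, -0.968, 0.003], [0.004, -0.002, -1.0]]
force: [-0.3, 0.1, 9.0]
width: 0.0106
finger_force: 66.4
```

```bash
python3 -c "
from go import *
for a in((30,103),(35,100)):delta(tcp(*a),b[2])"
```

```text
t 14.15 tcp [0.5439 0.2318 0.0819] F [-0.2561  0.1332  9.0433] w 0.010579920138687023 shift [-0.001   0.0012  0.0019] turn 0.07769061619079691
t 14.15 tcp [0.5439 0.2318 0.0819] F [-0.2561  0.1332  9.0433] w 0.010579920138687023 shift [-0.0032  0.0012  0.0086] turn 0.07769061619079691
```

move_arm:
  series:
    - [[-0.0005,0,0.0015],0]
    - [[-0.001,0.001,0.003],0]
    - [[-0.0015,0.001,0.0045],0]
    - [[-0.002,0.001,0.006],0]
    - [[-0.002,0.001,0.006],0]

```text
time: 14.57
tcp_pos: [0.5422, 0.2305, 0.076]
eef_rot: [[0.967, 0.253, 0.004], [0.253, -0.967, 0.003], [0.004, -0.002, -1.0]]
force: [-1.4, 0.6, 7.8]
width: 0.0107
finger_force: 67.9
```

move_arm:
  series:
    - [[0,0,0.001],0]
    - [[-0.0005,0,0.002],0]
    - [[-0.0005,0,0.002],0]

```text
time: 14.82
tcp_pos: [0.542, 0.2304, 0.0742]
eef_rot: [[0.968, 0.253, 0.004], [0.253, -0.968, 0.003], [0.004, -0.002, -1.0]]
force: [-3.0, 0.6, 8.7]
width: 0.011
finger_force: 68.7
```

```bash
python3 -c "
from go import *
for a in((35,102),(35,100)):delta(tcp(*a),b[2])"
```

```text
t 14.8167 tcp [0.542  0.2304 0.0742] F [-2.987   0.6103  8.6874] w 0.010959083540513191 shift [ 0.0007  0.0003 -0.0003] turn 0.08212893803101774
t 14.8167 tcp [0.542  0.2304 0.0742] F [-2.987   0.6103  8.6874] w 0.010959083540513191 shift [-0.0009  0.0003  0.0009] turn 0.08212893803101774
```

move_arm:
  series:
    - [[-0.0005,0,0.001],0]
    - [[-0.001,0,0.002],0]
    - [[-0.001,0,0.002],0]

```text
time: 15.07
tcp_pos: [0.5417, 0.2302, 0.073]
eef_rot: [[0.968, 0.253, 0.005], [0.253, -0.968, 0.003], [0.006, -0.002, -1.0]]
force: [-1.6, 1.9, 13.3]
width: 0.0109
finger_force: 69.7
```

move_arm:
  series:
    - [[-0.001,0,0.0005],0]
    - [[-0.002,0,0.0015],0]
    - [[-0.002,0,0.0015],0]

```text
time: 15.32
tcp_pos: [0.5399, 0.2296, 0.0716]
eef_rot: [[0.968, 0.252, 0.006], [0.252, -0.968, 0.003], [0.006, -0.002, -1.0]]
force: [-2.8, 0.6, 15.3]
width: 0.0106
finger_force: 69.9
```

move_arm:
  series:
    - [[-0.001,0,0.0007],0]
    - [[-0.002,0,0.0014],0]
    - [[-0.002,0,0.0014],0]

```text
time: 15.57
tcp_pos: [0.5401, 0.2297, 0.0716]
eef_rot: [[0.968, 0.252, 0.01], [0.252, -0.968, 0.005], [0.011, -0.002, -1.0]]
force: [-1.5, -0.1, 20.6]
width: 0.0106
finger_force: 70.7
```

```bash
python3 look.py 35 100 0 pics/b2.png; python3 -c "
from go import *
for a in((35,100),):delta(tcp(*a),b[2])
a=cv2.imread('pics/b2.png');cv2.imwrite('pics/b2.png',a)"
```

```text
t 15.6667 tcp [0.5401 0.2297 0.0716] F [-1.169  -0.826  20.9887] w 0.010688978018706333 shift [ 0.0011  0.0001 -0.0017] turn 0.045473456048881
```

The tool has stopped moving and the force has risen to a purely vertical 21 N. That is what a cover pressed on both the rails and the lips should give. I'll ease off slightly and let go.

move_arm:
  series:
    - [[0,0,-0.0005],0]
    - [[0,0,-0.001],0]
    - [[0,0,-0.001],0]

```text
time: 15.92
tcp_pos: [0.54, 0.2297, 0.0717]
eef_rot: [[0.968, 0.252, 0.009], [0.252, -0.968, 0.005], [0.01, -0.002, -1.0]]
force: [1.2, 0.4, 13.7]
width: 0.0109
finger_force: 69.5
```

move_arm:
  series:
    - [[0,0,0],0]
    - [[0,0,0],0]
    - [[0,0,0],0]
    - [[0,0,0],0]
    - [[0,0,0],0]
    - [[0,0,0],0]
    - [[0,0,0],0]
  gripper: -1

```text
time: 16.5
tcp_pos: [0.5356, 0.2274, 0.0684]
eef_rot: [[0.968, 0.252, -0.0], [0.252, -0.968, -0.0], [-0.0, 0.0, -1.0]]
force: [0.3, 0.2, -0.1]
width: 0.0856
finger_force: 0.0
```

move_arm:
  series:
    - [[0,0,-0.015],0]
    - [[0,0,-0.035],0]
    - [[0,0,-0.07],0]
    - [[0,0,-0.11],0]
    - [[0,0.02,-0.15],0]
    - [[0,0.06,-0.16],0]
    - [[0,0.1,-0.16],0]
    - [[0,0.14,-0.16],0]
    - [[0,0.18,-0.16],0]
    - [[0,0.22,-0.16],0]

```text
time: 17.33
tcp_pos: [0.5911, 0.0126, 0.2288]
eef_rot: [[0.968, 0.252, 0.0], [0.252, -0.968, -0.0], [0.0, 0.0, -1.0]]
force: [0.4, 0.0, 0.1]
width: 0.0851
finger_force: 0.0
```

move_arm:
  series:
    - [[0,0.03,0],0]
    - [[0,0.07,0],0]
    - [[0,0.07,0],0]

```text
time: 17.58
tcp_pos: [0.6095, -0.0655, 0.2284]
eef_rot: [[0.971, 0.239, 0.001], [0.239, -0.971, -0.008], [-0.001, 0.008, -1.0]]
force: [0.5, -2.3, -0.1]
width: 0.0856
finger_force: 0.0
```

```bash
python3 look.py 35 100 0 pics/b3.png; python3 - <<'E'
import cv2,numpy as np
a=cv2.imread("pics/b3.png"); f=cv2.resize(cv2.imread("pics/b3_s.png")[60:310,150:470],None,fx=1.25,fy=1.2); g=cv2.resize(cv2.imread("pics/b3_t.png")[90:330,150:550],(400,300))
cv2.imwrite("pics/fin.png",np.vstack([a,np.hstack([f[:300,:400],g])]))
E
```

```text
(no output)
```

View pics/fin.png

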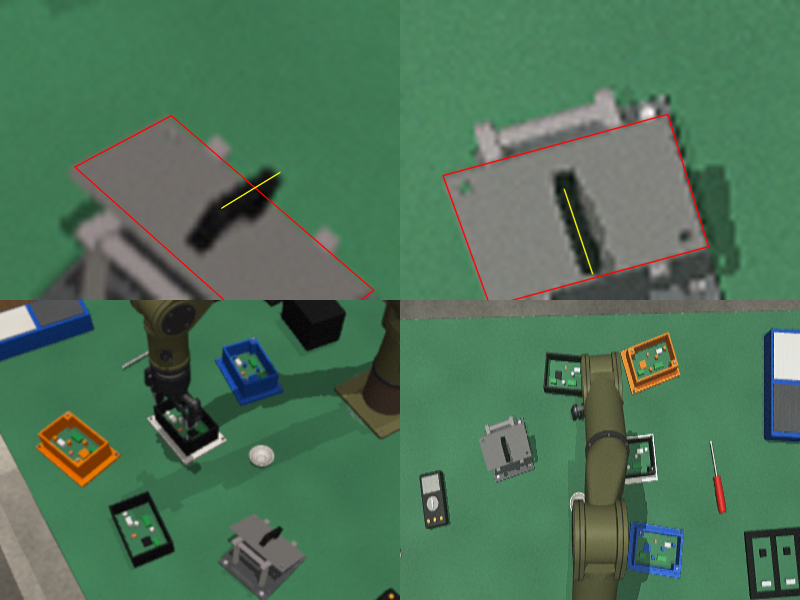

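The last view shows the cover flat on the rails, with its outline on the predicted seat in both views. The lips show at its lower edge at scene crop (217,150) and (330,240), the handle is out, and the bystanders haven't moved. I'll hand the job in.

```bash
python3 -c "
from rig import manip
print(manip.sign_off())"
```

```text
the job is handed in; nothing more can be done
None
```

The cover is off the pins and parked flat on both rails, handle out and centred, its lower edge on the lips as judged from the camera overlay and the contact force; I handed it in at about 17.7 s, with no verdict returned.

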